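# Purge an air line at the bench manifold

## Task

Blow out an air line at the bench air manifold: pull the wide, round mushroom-headed knob on top of the grey box straight up to its on position, leave it out for about a second, then push it back down until it is fully home, and let go. Leave the slim round knob and the T-handle beside it pushed in as they are.

Things in the scene. Friction and masses are not known exactly. Their poses are not given: they have to be found in the camera images.
- mushroom_knob (a joint): Push-pull knob to work: black round mushroom head, 36 mm in diameter, on a 10 mm stem. Slides straight up, in m: 0 = home (in, off), 0.030 = out against its stop (on). Snaps over centre: about 5 N up starts it; past two thirds of its travel it springs on to the stop and stays there. About 4 N down starts it back; past half it springs home. It may be any of three knobs 80 mm apart in a row.
- mushroom_knob_grip (a point): Grip point, on the mushroom knob's axis amid its 14 mm high side wall; rides with the knob. At home 28 mm above the fixed grey box (100 x 260 mm, top 60 mm above the table), so 88 mm above the table. Head: 12 mm below to 14 mm above this point; below it a collar 26 mm wide, 9 mm high. z is up, y along the row of three knobs (box's long side), x across it, away from the robot.
- slim_knob (a joint): Neighbour to leave alone: a black plain upright cylinder, 16 mm in diameter, same height and same row as the mushroom knob. Value in m: 0 = pushed in, as it starts; 0.030 = pulled out.
- tee_handle (a joint): Neighbour to leave alone: a black T-handle, a bar 46 mm long (along the row) and 14 mm wide, same height and same row as the mushroom knob. Value in m: 0 = pushed in, as it starts; 0.030 = pulled out.

How it is judged:
By the outcome, as a careful person would: the job done as asked, in the order asked, and still so for the second after the job is handed in, with the robot touching nothing.
It also fails if it takes over 29 s, if anything falls off the work surface, if the arm or the gripper's body presses on something with over 40 N, if the wrist force passes 120 N, or if a joint passes its speed limit or range.

## Robot

A 6-joint arm with a two-finger parallel gripper is mounted at the origin on a cart in front of the work surface, level with it; the furniture and walls round the work are solid. World frame = base frame: x ahead of the robot, y to its left, z up, the work surface at z = 0. Lengths are in m, angles in rad, forces in N, time in s.
With the tool pointing down it reaches from about 0.325 to 0.9 m from the base axis. Payload 6.1 kg.
Tool frame: the origin (TCP) lies at the very end of the fingers, on their centre line; the grasp point (between the pads) lies 19 mm behind it; z points along the fingers, y is the line along which they close (so a half turn about z gives the same grasp; the last joint's range is limited). The gripper opens to 87 mm and grips with 3 to 60 N. Pads are 19 mm wide; open, the fingers measure 117 mm over their backs; the gripper's body (75 mm by 190 mm) begins 51 mm behind the grasp point.
Start: joints at [-0.126, 0.22, 1.526, -0, 1.395, -0.126], TCP at [0.625, -0, 0.223] pointing down, gripper open.
Joint ranges: [-2.98, 2.98], [-0.91, 2.08], [0.09, 2.57], [-1.24, 4.39], [0.2, 2.65], [-2.68, 2.68]. Speed limits (rad/s): [2.57, 2.57, 3.01, 3.14, 3.14, 3.14].

## Interface

Orientations are given as a unit quaternion [x, y, z, w].
In Python, from cell import telemetry, eyes, job_done gives the robot as it stands. The module is installed in compiled form; this text tells all that it offers.
- The arm moves only by the shell command python3 -m jog 'ROWS' [OPENING]. ROWS is JSON, a list of rows, each a list of 4 numbers: the shift along the tool's x, y, z in units of 40 mm (1.0 is 40 mm), then the turn about the tool's z in degrees. A call has 1 to 5 rows; each row is the pose to reach, as a shift and turn from the pose commanded when the call began, along the tool's axes at that moment; what a row does not reach only later rows make up. A row lasts 1/10 s, in which the tool goes at most 50 mm and 8.59 degrees, less where a joint would pass 70% of its speed; a pose out of reach is approached as far as the arm can. A call with a gripper value outside its range is refused whole. OPENING is the finger opening in mm, from 0 to 87, set as the call begins (- or left out, the last holds). The fingers move at their own pace and stop on an object; the grip force is fixed at half the most. Time passes only in rows, so rows that repeat a pose let the fingers close. It gives the time, the measured TCP pose, the force, the opening and the grip force at its end, in the units of the state.
- telemetry.sense(): the state, without advancing time (a new reading comes with each control period).
- eyes.read_camera(name): name is "scene" or "side" or "wrist"; returns the picture (420x560x3 uint8, blue, green, red); there is no depth.
- eyes.camera_params(name): a dict with "mtx" (3x3 intrinsics, pixels), "rvec" (rotation vector, rad) and "tvec" (3), from world to camera coordinates, as OpenCV has them; the wrist camera has in their place "mount" (4x4, takes a point from camera to tool coordinates, whose origin is the TCP and whose axes are the flange's). Camera axes: x right, y down, z forward; pixel columns grow to the right and rows downward; lengths in m; the calibration is good to about 2 mm. A picture is of the moment at which its call begins: read the wrist's pose just before it. camera_params takes no time and is no camera call.
- job_done(): hands the job in; it is judged then, once.
Trained networks look in the newest picture that a camera, given by its name, has taken for a name from the list of things; names that differ only in an ending like _2 or _b are one class to them, and where a whole thing is asked for, a point or a joint stands for the part that bears it (a point fixed in the world has none). Each returns a list of dicts, best first, with "score" (0 to 1); they miss things now and then, are a little off and sometimes report something else, mostly with a low value. They report only what shows in the picture. A call takes as long as a camera call.
- eyes.masks_of(query, camera): "pixels" (420x560 bool, what is visible of it) and "xy" ([column, row] in pixels, amid what is visible of it).
- eyes.spot_point(query, camera): "xy" ([column, row] in pixels: a listed point, or the origin of a listed thing).
The state is a dict: "clock": time; "joints": joint angles; "qvel": joint speeds; "joint_efforts": joint torques, N m; "tcp_pos": TCP position; "eef_rot": TCP orientation; "ft_force": force on the tool from outside, world axes, zero at the start; "torque": the same for the moment, N m; "opening": finger opening in m; "grasp_force": force on a finger pad.
Only numpy, scipy, OpenCV 4.12 (cv2) and the standard library are available. Lean on these libraries where they do the work, as an engineer would, in place of code of your own. Each camera call takes 0.05 s, during which the arm holds its last target. There are 200 camera calls.

## Working session

There is one attempt and no reset: what is moved stays moved. The work goes in short steps, Python scripts to look and compute and a shell command to move; the robot and the scene stay as the last step left them, time stands still between calls to the robot, and variables do not carry over. Pictures are saved under pics/ and viewed, at most 10 in all, crops included, and the job is handed in when it is done.

```bash
mkdir -p pics; cat > h.py <<'E'
import numpy as np, cv2
from scipy.spatial.transform import Rotation as R
from cell import telemetry, eyes
def cam(name):
    p=eyes.camera_params(name); K=np.array(p["mtx"],float)
    if "mount" in p:
        s=telemetry.sense(); T=np.eye(4); T[:3,:3]=R.from_quat(s["eef_rot"]).as_matrix(); T[:3,3]=s["tcp_pos"]
        M=T@np.array(p["mount"]); return K,M[:3,:3],M[:3,3]
    Rm=cv2.Rodrigues(np.array(p["rvec"],float))[0]; return K,Rm.T,-Rm.T@np.array(p["tvec"],float).ravel()
def atz(c,xy,z):
    K,Rm,o=c; d=Rm@np.linalg.solve(K,[xy[0],xy[1],1.]); return o+d*(z-o[2])/d[2]
E
python3 - <<'E'
from h import *
s=telemetry.sense(); print(s["clock"],s["tcp_pos"],R.from_quat(s["eef_rot"]).as_matrix().round(3).tolist())
ims=[]
for n in("scene","side","wrist"):
    c=cam(n); im=eyes.read_camera(n); ims.append(im)
    for q in("mushroom_knob_grip",):
        for d in eyes.spot_point(q,n)[:3]: print(n,q,d["score"],d["xy"],atz(c,d["xy"],.088).round(4))
    for q in ("mushroom_knob","slim_knob","tee_handle"):
        for d in eyes.masks_of(q,n)[:2]: print(n,q,d["score"],d["xy"],d["pixels"].sum(),atz(c,d["xy"],.09).round(4))
cv2.imwrite("pics/a.png",cv2.resize(np.hstack(ims[:2]),(800,300)));cv2.imwrite("pics/b.png",ims[2])
E
```

```text
0.0 [6.24369904e-01 8.58766586e-05 2.21425326e-01] [[-0.0, 1.0, -0.002], [1.0, 0.0, 0.0], [0.0, -0.002, -1.0]]
scene mushroom_knob_grip 0.58 [292.7, 233.9] [ 0.4995 -0.0461  0.088 ]
scene mushroom_knob 0.57 [293.7, 235.8] 330 [ 0.4939 -0.0521  0.09  ]
scene slim_knob 0.68 [336.6, 240.4] 158 [ 0.5247 -0.1197  0.09  ]
scene tee_handle 0.87 [387.1, 246.8] 360 [ 0.5573 -0.1979  0.09  ]
side mushroom_knob_grip 0.63 [278.7, 238.9] [ 0.5005 -0.0527  0.088 ]
side mushroom_knob 0.67 [280.2, 238.2] 329 [ 0.5022 -0.055   0.09  ]
side slim_knob 0.51 [314.2, 256.6] 207 [ 0.5295 -0.1291  0.09  ]
side tee_handle 0.88 [353.5, 277.6] 471 [ 0.557  -0.2023  0.09  ]
wrist mushroom_knob_grip 0.63 [166.1, 243.2] [ 0.4997 -0.0515  0.088 ]
wrist mushroom_knob 0.55 [163.8, 244.8] 967 [ 0.4978 -0.0525  0.09  ]
wrist slim_knob 0.7 [195.8, 308.2] 161 [ 0.526 -0.132  0.09 ]
```

View pics/a.png

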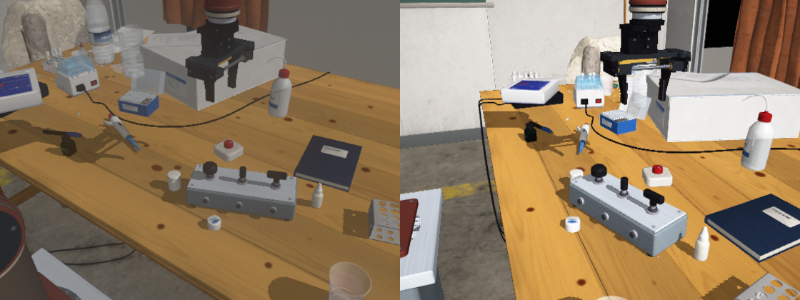

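View pics/b.png

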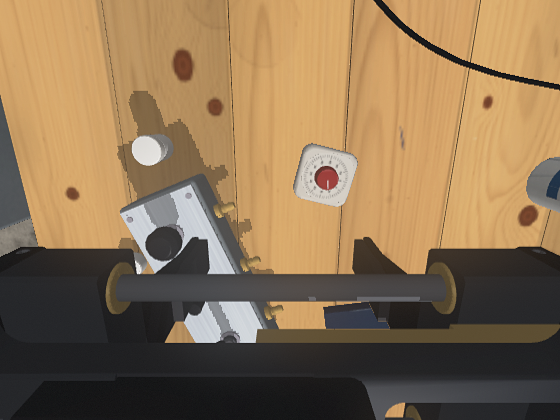

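The wide mushroom knob is the left, robot-near end of the row: scene about (293,234), side about (279,239), wrist about (164,243). The slim knob is in the middle and the T-handle at the far end. The row spacing (80 mm) and length (160 mm) match the task text. The row is yawed about 21°, so I'll close the fingers across it, which needs a −21° turn about tool z.

```bash
python3 -m jog '[[-0.3,-0.8,0.4,-7],[-0.65,-1.6,0.8,-14],[-1.0,-2.4,1.2,-21],[-1.29,-3.11,1.5,-21],[-1.29,-3.11,1.5,-21]]' 87
python3 - <<'E'
from h import *
s=telemetry.sense(); Rm=R.from_quat(s["eef_rot"]).as_matrix(); print(s["clock"],s["tcp_pos"],Rm.round(3).tolist(),s["opening"],s["joints"])
for n in("scene","side","wrist"):
    c=cam(n); im=eyes.read_camera(n)
    for d in eyes.spot_point("mushroom_knob_grip",n)[:2]:
        p=atz(c,d["xy"],.088); print(n,d["score"],d["xy"],p.round(4),"tool/40mm",(Rm.T@(p-s["tcp_pos"])/.04).round(2))
    for q in("slim_knob","tee_handle"):
        for d in eyes.masks_of(q,n)[:1]: print(q,d["score"],atz(c,d["xy"],.09).round(4))
cv2.imwrite("pics/c.png",im)
E
```

```text
clock: 1.25
tcp_pos: [0.496, -0.0519, 0.1597]
eef_rot: [0.567, 0.824, -0.001, -0.003]
ft_force: [-0.6, 0.0, 0.1]
opening: 0.0867
grasp_force: 0.0
1.25 [ 0.49596766 -0.05189814  0.15967531] [[-0.357, 0.934, -0.006], [0.934, 0.357, 0.001], [0.003, -0.006, -1.0]] 0.08666536601559574 [-2.62062714e-01 -2.31500451e-02  1.91043584e+00 -7.17674134e-04
  1.26067478e+00 -6.26826018e-01]
scene 0.64 [291.1, 236.6] [ 0.4917 -0.0482  0.088 ] tool/40mm [ 0.12 -0.06  1.79]
slim_knob 0.62 [ 0.5302 -0.1224  0.09  ]
tee_handle 0.54 [ 0.5511 -0.1986  0.09  ]
side 0.54 [275.6, 238.6] [ 0.4961 -0.0501  0.088 ] tool/40mm [0.04 0.03 1.79]
slim_knob 0.79 [ 0.5277 -0.1288  0.09  ]
tee_handle 0.58 [ 0.5555 -0.2052  0.09  ]
wrist 0.58 [278.7, 215.0] [ 0.4994 -0.0518  0.088 ] tool/40mm [-0.03  0.09  1.79]
slim_knob 0.49 [ 0.5289 -0.1324  0.09  ]
```

View pics/c.png

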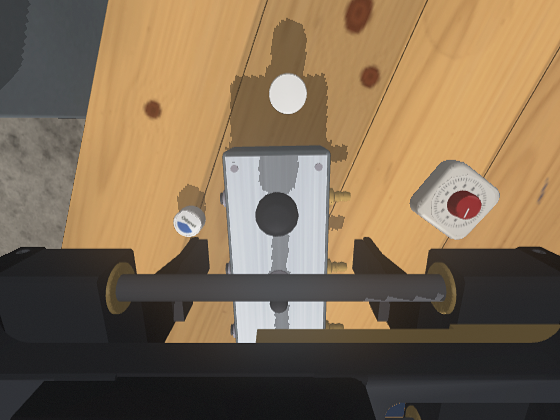

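The knob head is at wrist pixel (277,214), the box is upright in the image, and the fingers straddle the row squarely. Descending.

```bash
python3 -m jog '[[0,0.05,0.7,0],[0,0.05,1.4,0],[0,0.05,1.9,0],[0,0.05,2.2,0],[0,0.05,2.2,0]]' 87
python3 - <<'E'
from h import *
s=telemetry.sense();print(s["tcp_pos"])
im=eyes.read_camera("side");im2=eyes.read_camera("wrist")
cv2.imwrite("pics/d.png",np.hstack([cv2.resize(im[150:320,190:410],None,fx=1.8,fy=1.8),cv2.resize(im2,(400,306))]))
E
```

```text
clock: 2.35
tcp_pos: [0.5011, -0.0505, 0.0728]
eef_rot: [0.566, 0.824, -0.001, -0.002]
ft_force: [0.6, 0.1, -0.2]
opening: 0.0873
grasp_force: 0.0
[ 0.50108637 -0.05054262  0.07281053]
```

View pics/d.png

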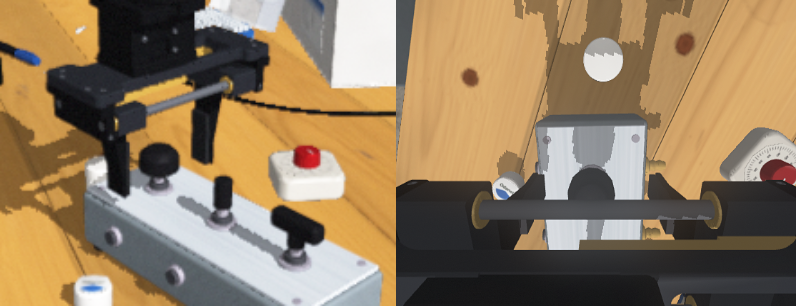

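The fingers straddle the mushroom head (side crop (158,160)) and are clear of the slim knob. Closing.

```bash
python3 -m jog '[[0,0,0.06,0],[0,0,0.06,0],[0,0,0.06,0],[0,0,0.06,0],[0,0,0.06,0]]' 25; python3 -m jog '[[0,0,0,0],[0,0,0,0],[0,0,0,0]]'
```

```text
clock: 2.95
tcp_pos: [0.5026, -0.0509, 0.0724]
eef_rot: [0.566, 0.824, 0.0, 0.0]
ft_force: [0.1, -0.3, 0.5]
opening: 0.0552
grasp_force: 0.0
clock: 3.25
tcp_pos: [0.4986, -0.0523, 0.0719]
eef_rot: [0.566, 0.825, -0.004, -0.003]
ft_force: [-15.9, -6.5, 10.5]
opening: 0.0339
grasp_force: 30.0
```

```bash
python3 -m jog '[[0,-0.05,0,0],[0,-0.1,0,0],[0,-0.1,0,0]]'
python3 - <<'E'
from h import *
s=telemetry.sense();print(s["tcp_pos"],s["torque"])
im=eyes.read_camera("side");im2=eyes.read_camera("scene")
cv2.imwrite("pics/e.png",np.hstack([cv2.resize(im[170:300,210:380],(400,306)),cv2.resize(im2[170:300,220:390],(400,306))]))
E
```

```text
clock: 3.55
tcp_pos: [0.4984, -0.0524, 0.072]
eef_rot: [0.566, 0.824, -0.0, -0.0]
ft_force: [-0.5, -1.3, 0.7]
opening: 0.0343
grasp_force: 30.0
[ 0.49840111 -0.05238571  0.07199217] [-0.18781674  0.40197232  0.08302451]
```

View pics/e.png

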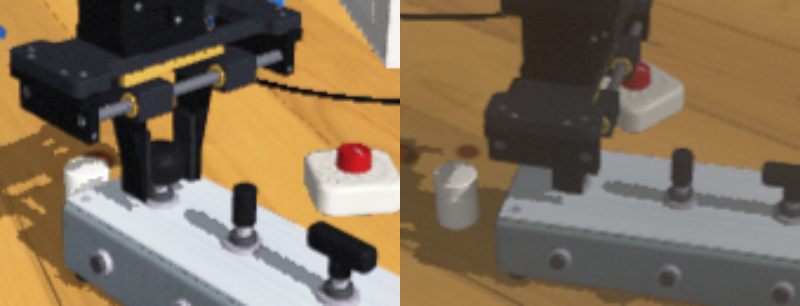

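Gripped, and the side load is gone. The side crop shows the head held between both fingers with the neighbours clear. Pulling up.

```bash
python3 -m jog '[[0,0,-0.15,0],[0,0,-0.35,0],[0,0,-0.55,0],[0,0,-0.78,0],[0,0,-0.78,0]]'
python3 - <<'E'
from h import *
im=eyes.read_camera("side");im2=eyes.read_camera("scene")
cv2.imwrite("pics/f.png",np.hstack([cv2.resize(im[170:300,210:380],(400,306)),cv2.resize(im2[170:300,220:390],(400,306))]))
E
```

```text
clock: 4.15
tcp_pos: [0.4984, -0.0521, 0.1037]
eef_rot: [0.566, 0.824, 0.0, -0.0]
ft_force: [-1.7, -0.7, -2.0]
opening: 0.0344
grasp_force: 30.2
```

View pics/f.png

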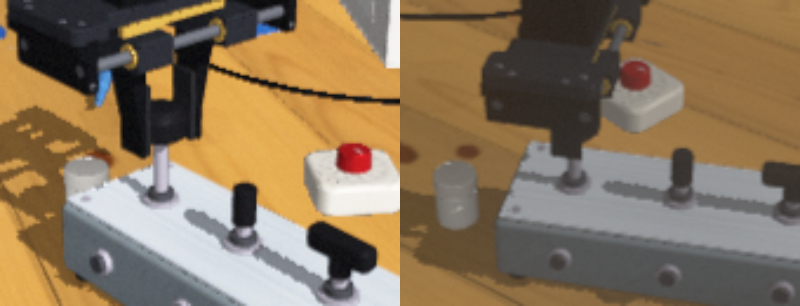

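The stem is exposed in both views, so the knob is out at its stop. I'll hold it to make about 1 s, then push it down.

```bash
python3 -m jog '[[0,0,0,0],[0,0,0,0],[0,0,0,0],[0,0,0,0]]'; python3 -m jog '[[0,0,0,0],[0,0,0,0],[0,0,0,0]]'; python3 -m jog '[[0,0,0.2,0],[0,0,0.4,0],[0,0,0.6,0],[0,0,0.84,0],[0,0,0.84,0]]';python3 -m jog '[[0,0,0,0],[0,0,0,0]]'
```

```text
clock: 4.65
tcp_pos: [0.4985, -0.0521, 0.1036]
eef_rot: [0.566, 0.824, -0.0, -0.0]
ft_force: [-5.3, 0.4, 3.3]
opening: 0.0342
grasp_force: 30.3
clock: 4.95
tcp_pos: [0.4985, -0.0521, 0.1036]
eef_rot: [0.566, 0.824, -0.0, -0.0]
ft_force: [-5.6, 0.8, 3.6]
opening: 0.0343
grasp_force: 30.3
clock: 5.45
tcp_pos: [0.4989, -0.0529, 0.0706]
eef_rot: [0.566, 0.824, -0.001, 0.0]
ft_force: [-9.4, -0.9, 10.0]
opening: 0.0341
grasp_force: 30.0
clock: 5.65
tcp_pos: [0.4989, -0.0529, 0.0706]
eef_rot: [0.566, 0.824, -0.0, 0.0]
ft_force: [-8.3, -0.7, 9.4]
opening: 0.0341
grasp_force: 30.0
```

The knob bottomed out: the tool reads about 9 N upward. Releasing, then retreating.

```bash
python3 -m jog '[[0,0,0,0],[0,0,0,0],[0,0,0,0],[0,0,0,0],[0,0,0,0]]' 87; python3 -m jog '[[0,0,0,0],[0,0,-0.3,0],[0,0,-0.8,0],[0,0,-1.6,0],[0,0,-2.4,0]]'; python3 -m jog '[[0,0,-1,0],[0,0,-1.5,0],[0,0,-1.5,0]]'
python3 - <<'E'
from h import *
im=eyes.read_camera("side");im2=eyes.read_camera("scene")
cv2.imwrite("pics/g.png",np.hstack([cv2.resize(im[170:300,210:380],(400,306)),cv2.resize(im2[170:300,220:390],(400,306))]))
E
```

```text
clock: 6.15
tcp_pos: [0.499, -0.0523, 0.0697]
eef_rot: [0.566, 0.824, 0.0, 0.0]
ft_force: [0.1, -0.5, 0.5]
opening: 0.0664
grasp_force: 0.0
clock: 6.65
tcp_pos: [0.4984, -0.0522, 0.1673]
eef_rot: [0.566, 0.824, -0.0, -0.0]
ft_force: [1.8, -0.0, 0.6]
opening: 0.0867
grasp_force: 0.0
clock: 6.95
tcp_pos: [0.5012, -0.0529, 0.2308]
eef_rot: [0.566, 0.824, 0.001, 0.004]
ft_force: [0.3, -0.7, -1.0]
opening: 0.0869
grasp_force: 0.0
```

View pics/g.png

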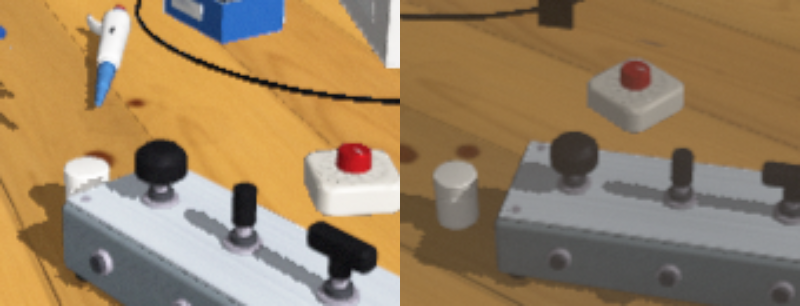

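The mushroom knob is home again (side crop (162,162), the same look as at the start), the neighbours are still in, and the gripper is clear.

```bash
python3 -c "from cell import job_done; print(job_done())"
```

```text
the job is handed in; nothing more can be done
None
```

The mushroom knob was pulled out to its stop, left out for about a second, pushed fully home and released; the slim knob and T-handle stayed in, and the job is handed in (about 7 s on the robot's clock).

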